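# Find the unbolted cooler cover and push it open

### The arm

A 6-joint arm with a two-finger parallel gripper is mounted at the origin on a cart in front of the work surface, level with it; the furniture and walls round the work are solid. World frame = base frame: x ahead of the robot, y to its left, z up, the work surface at z = 0. Lengths are in m, angles in rad, forces in N, time in s.
With the tool pointing down it reaches from about 0.35 to 1 m from the base axis. Payload 7.1 kg.
Tool frame: the origin (TCP) lies midway between the tips of the shut fingers; the grasp point (between the pads) lies grasp_offset behind it (grasp_offset is the distance from the TCP to the grasp point, in m); z points along the fingers, y is the direction in which the jaws open and shut (so a half turn about z gives the same grasp; the last joint's range is limited). The gripper opens to 85 mm and grips with 20 to 120 N. Pads are 22 mm wide; open, the fingers measure 114 mm over their backs; the gripper's body (76 mm by 85 mm) begins 54 mm behind the grasp point. The pads swing forward as they close: fully open they stand 13 mm farther back than shut.
Start: joints at [-1.173, 0.423, 1.63, -0, 1.089, -0.019], TCP at [0.253, -0.571, 0.198] pointing down, gripper open.
Joint ranges: [-3, 3], [-0.9, 2.11], [0.09, 2.58], [-1.31, 4.45], [0.11, 2.69], [-2.54, 2.54]. Speed limits (rad/s): [2.39, 2.39, 3.01, 3.14, 3.14, 3.14].

### API

Orientations are given as a unit quaternion [w, x, y, z].
In Python, from bench import * gives the robot as it stands. The module is installed in compiled form; this text tells all that it offers.
- The arm moves only by the tool move_arm, never from a script. Its argument "increments" is a list of rows, each a list of 7 numbers: the opening, from 0 (shut) to 1 (fully open), then the shift along the tool's x, y, z scaled (see below), then the turn, a rotation vector about the tool's x, y, z scaled (see below). In form: [[jaw, tx, ty, tz, rx, ry, rz], ...]. A call has 1 to 5 rows; each row shifts and turns the commanded pose from where the row before left it, along the tool's axes as they then stand; what a row does not reach is not made up. The controller multiplies each number of a shift by 25 cm and each number of a turn by 0.08 rad. A row lasts 1/8 s, in which the tool goes at most 62.5 mm and 10.7 degrees, less where a joint would pass 70% of its speed; a pose out of reach is approached as far as the arm can. A call with a number of a shift or a turn outside -1 to 1 is refused whole. A call with a gripper value outside its range is refused whole. The fingers move at their own pace and stop on an object; "force" is the grip in N (left out, the last holds). Time passes only in rows, so rows that do not move let the fingers close. It gives the time, the measured TCP pose, the force and the opening at its end, in the units of the state.
- read_state(): the state, without advancing time (a new reading comes with each control period).
- get_image(name): name is "scene" or "top" or "wrist"; returns a dict with "pixels" (420x560x3 uint8, red, green, blue), "z_map" (420x560 float32, m along the optical axis (not along the pixel's ray), 0 where there is no reading), "fx", "fy", "cx", "cy" (pixels), "R" (3x3) and "t" (3): a world point X has camera coordinates R X + t; the wrist camera has in their place "hand_eye" (4x4, takes a point from camera to tool coordinates, whose origin is the TCP and whose axes are the flange's). Camera axes: x right, y down, z forward; pixel columns grow to the right and rows downward; lengths in m; the calibration is good to about 2 mm. A picture is of the moment at which its call begins: read the wrist's pose just before it.
- close_job(): hands the job in, once; it reports no verdict.
The state is a dict: "t": time; "joint_positions": joint angles; "qd": joint speeds; "tau": joint torques, N m; "tool_pos": TCP position; "tcp_rot": TCP orientation; "force": force on the tool from outside, world axes, zero at the start; "ft_torque": the same for the moment, N m; "width": opening from 0.0 (shut) to 1.0 (fully open).
Only numpy, scipy, OpenCV 4.12 (cv2) and the standard library are available. Lean on these libraries where they do the work, as an engineer would, in place of code of your own. Each camera call takes 0.05 s, during which the arm holds its last target.

### The job

Three of the four identical grey covers on the sample cooler are bolted from inside and one is free. Press gently on the blue pads with the fingertips until you find the cover that rocks, then push its raised near edge up and over until the cover stands fully open, leaning back. Leave the other covers shut, and do not pick up or disturb the vials and bottles around the cooler.

Things in the scene. Friction and masses are not known exactly. Their poses are not given: they have to be found in the camera images.
- unit: white sample cooler, fixed, 150 (x) x 331 (y) x 76 high mm; origin at the centre of its underside, x to its far side, y to its left, z up. In its top, flush, lie four identical grey covers side by side, 80 mm apart along y (at y = +120, +40, -40, -120), each 112 (x) x 70 (y) x 6 mm, turning about a cross-pin along the unit's y at x = +12, z = 73: 39 mm lie beyond the pin, 73 mm on the near side
- cover_1 (a joint): angle of the leftmost cover (rad): 0 shut, growing as its pad goes down and its near edge rises; 1.57 upright; stop at 1.92, leaning back to the far side. The pin is stiff: a free cover stays where it is left and moves at 2 to 6 N on the pad. A bolted one gives 1 to 4 mm at the pad (20 N) on stiff buffers. They look alike
- pad_1 (a point): middle of the blue ribbed press pad (30 x 56 mm) on the far part of the leftmost cover, 24 mm beyond the pin; turns with the cover. On a free cover a fingertip can follow the pad 20 mm down; the fixed rim begins 41 mm beyond the pin. Pressed 12 mm down, the cover is tilted about 0.5 to 0.7 rad
- edge_1 (a point): middle of the near edge, top face, of the leftmost cover, 73 mm on the near side of the pin; turns with the cover. Once raised it is pushed to the far side from the near side; 1 to 3 N move it
- cover_2 (a joint): angle of the second from the left cover (rad): 0 shut, growing as its pad goes down and its near edge rises; 1.57 upright; stop at 1.92, leaning back to the far side. The pin is stiff: a free cover stays where it is left and moves at 2 to 6 N on the pad. A bolted one gives 1 to 4 mm at the pad (20 N) on stiff buffers. They look alike
- pad_2 (a point): middle of the blue ribbed press pad (30 x 56 mm) on the far part of the second from the left cover, 24 mm beyond the pin; turns with the cover. On a free cover a fingertip can follow the pad 20 mm down; the fixed rim begins 41 mm beyond the pin. Pressed 12 mm down, the cover is tilted about 0.5 to 0.7 rad
- edge_2 (a point): middle of the near edge, top face, of the second from the left cover, 73 mm on the near side of the pin; turns with the cover. Once raised it is pushed to the far side from the near side; 1 to 3 N move it
- cover_3 (a joint): angle of the third from the left cover (rad): 0 shut, growing as its pad goes down and its near edge rises; 1.57 upright; stop at 1.92, leaning back to the far side. The pin is stiff: a free cover stays where it is left and moves at 2 to 6 N on the pad. A bolted one gives 1 to 4 mm at the pad (20 N) on stiff buffers. They look alike
- pad_3 (a point): middle of the blue ribbed press pad (30 x 56 mm) on the far part of the third from the left cover, 24 mm beyond the pin; turns with the cover. On a free cover a fingertip can follow the pad 20 mm down; the fixed rim begins 41 mm beyond the pin. Pressed 12 mm down, the cover is tilted about 0.5 to 0.7 rad
- edge_3 (a point): middle of the near edge, top face, of the third from the left cover, 73 mm on the near side of the pin; turns with the cover. Once raised it is pushed to the far side from the near side; 1 to 3 N move it
- cover_4 (a joint): angle of the rightmost cover (rad): 0 shut, growing as its pad goes down and its near edge rises; 1.57 upright; stop at 1.92, leaning back to the far side. The pin is stiff: a free cover stays where it is left and moves at 2 to 6 N on the pad. A bolted one gives 1 to 4 mm at the pad (20 N) on stiff buffers. They look alike
- pad_4 (a point): middle of the blue ribbed press pad (30 x 56 mm) on the far part of the rightmost cover, 24 mm beyond the pin; turns with the cover. On a free cover a fingertip can follow the pad 20 mm down; the fixed rim begins 41 mm beyond the pin. Pressed 12 mm down, the cover is tilted about 0.5 to 0.7 rad
- edge_4 (a point): middle of the near edge, top face, of the rightmost cover, 73 mm on the near side of the pin; turns with the cover. Once raised it is pushed to the far side from the near side; 1 to 3 N move it
- vial_red: small vial with a red cap, 24 across x 60 high mm, standing loose close to the cooler; origin at the centre of its underside; to be left alone
- vial_blue: small vial with a blue cap, 22 across x 54 high mm, standing loose close to the cooler; origin at the centre of its underside; to be left alone
- bottle_green: bottle with a green cap, 46 across x 92 high mm, standing loose close to the cooler; origin at the centre of its underside; to be left alone
- bottle_red: bottle with a red cap, 44 across x 98 high mm, standing loose close to the cooler; origin at the centre of its underside; to be left alone

How it is judged:
By the outcome, as a careful person would: the job done as asked, in the order asked, and still so for the second after the job is handed in, with the robot touching nothing.
It also fails if it takes over 48 s, if anything falls off the work surface, if the arm or the gripper's body presses on something with over 40 N, if the wrist force passes 120 N, or if a joint passes its speed limit or range.

## Working session

There is one attempt and no reset: what is moved stays moved. The work goes in short steps, Python scripts to look and compute and a tool call to move; the robot and the scene stay as the last step left them, time stands still between calls to the robot, and variables do not carry over. Pictures are saved under pics/ and viewed, and the job is handed in when it is done.

Besides the shell and the picture viewer there is one more tool, called after ">>>" in YAML: its name, and indented under it one key for each argument. move_arm: Moves the arm, as the interface text tells. Shifts and turns lie within -1 to 1; 1 stands for 25 cm of shift or 0.08 rad of turn. Its arguments: {"type":"object","properties":{"increments":{"type":"array"},"force":{"type":"number"}},"required":["increments"]}

```bash
mkdir -p pics; python3 - <<'E'
from bench import *
import cv2, numpy as np, pickle
s=read_state(); print({k:np.round(v,3) for k,v in s.items()})
for n in ("scene","top"):
    im=get_image(n); pickle.dump(im,open(f"{n}.pkl","wb"))
    cv2.imwrite(f"pics/{n}0.png",im["pixels"][:,:,::-1])
    print(n,im["fx"],im["cx"],im["cy"],im["R"],im["t"])
E
```

```text
{'t': np.float64(0.0), 'joint_positions': array([-1.173,  0.424,  1.631, -0.   ,  1.089, -0.019]), 'qd': array([-0.002,  0.   , -0.001, -0.   , -0.002, -0.   ]), 'tau': array([ 2.0000e-03, -5.5738e+01, -2.8174e+01, -0.0000e+00,  7.0000e-03,
       -0.0000e+00]), 'tool_pos': array([ 0.253, -0.571,  0.198]), 'tcp_rot': array([-0.001,  0.978,  0.207, -0.   ]), 'force': array([-0.894,  0.687, -0.503]), 'ft_torque': array([-0.045, -0.019,  0.029]), 'width': np.float64(1.0)}
scene 447.6790793324741 281.0975972668005 212.15295168942362 [[ 6.77003464e-01 -7.35979713e-01 -4.13824415e-04]
 [-4.57301351e-01 -4.20215735e-01 -7.83769233e-01]
 [ 5.76664360e-01  5.30803729e-01 -6.21052025e-01]] [-0.37336683  0.30288002  0.60186988]
top 397.2940438849578 272.8368987762262 210.8702274115914 [[ 0.02542489 -0.99967166  0.00318487]
 [-0.99810573 -0.02556334 -0.05595948]
 [ 0.05602252 -0.00175607 -0.99842796]] [0.02378074 0.53372408 0.91165003]
```

View pics/scene0.png

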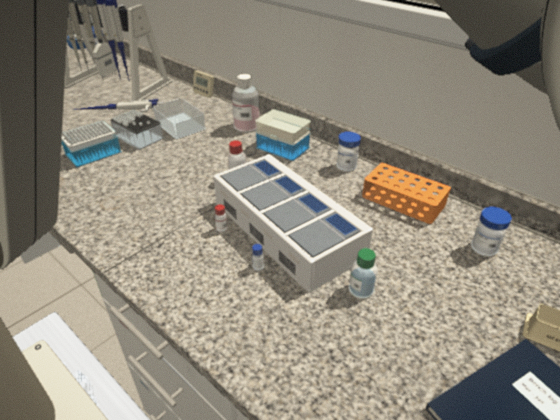

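View pics/top0.png

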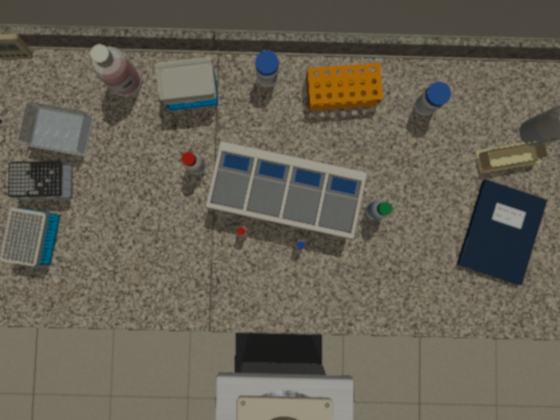

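The top view shows the cooler at about (287,190), turned slightly clockwise. The blue pads are at about (236,162), (271,170), (307,178) and (344,185). The red vial is at (241,232), the blue vial at (301,245), the green bottle at (378,210) and the red bottle at (192,162). Next I'll measure these.

```bash
cat > h.py <<'E'
import numpy as np, cv2, pickle
from scipy.spatial.transform import Rotation as Ro
def deproj(im,u,v,z=None):
    if z is None: z=im["z_map"][int(round(v)),int(round(u))]
    c=np.array([(u-im["cx"])/im["fx"]*z,(v-im["cy"])/im["fy"]*z,z]); return im["R"].T@(c-im["t"])
def cloud(im):
    H,W=im["z_map"].shape; v,u=np.mgrid[:H,:W]; z=im["z_map"]
    c=np.stack([(u-im["cx"])/im["fx"]*z,(v-im["cy"])/im["fy"]*z,z],-1)
    return (c-im["t"])@im["R"]
E
python3 - <<'E'
from h import *
for n in("top","scene"):
    im=pickle.load(open(n+".pkl","rb")); P=cloud(im); ok=im["z_map"]>0
    hsv=cv2.cvtColor(im["pixels"],cv2.COLOR_RGB2HSV)
    m=(P[...,2]>0.066)&(P[...,2]<0.086)&ok
    k,l,st,ce=cv2.connectedComponentsWithStats(m.astype(np.uint8))
    big=1+np.argmax(st[1:,4]); q=P[l==big]
    print(n,"top blob",st[big],"z",np.median(q[:,2]))
    r=cv2.minAreaRect((q[:,:2]*1000).astype(np.float32)); print(r)
    blue=((hsv[...,0]>100)&(hsv[...,0]<125)&(hsv[...,1]>120)&(hsv[...,2]>50)&(cv2.dilate((l==big).astype(np.uint8),np.ones((3,3)))>0))
    k,l2,st2,ce2=cv2.connectedComponentsWithStats(blue.astype(np.uint8))
    for i in range(1,k):
        if st2[i,4]>40: print("pad",ce2[i].round(1),st2[i,4],np.median(P[l2==i],0).round(4),deproj(im,*ce2[i]).round(4))
    mh=(P[...,2]>0.03)&ok&(P[...,0]>0.25)&(P[...,0]<.75)&(abs(P[...,1]+.0)<.4)
    k,l3,st3,ce3=cv2.connectedComponentsWithStats(mh.astype(np.uint8))
    for i in range(1,k):
        if st3[i,4]>15: q=P[l3==i]; print("blob",ce3[i].round(),st3[i,4],q.min(0).round(3),q.max(0).round(3))
im=pickle.load(open("top.pkl","rb"))
cv2.imwrite("pics/crop0.png",cv2.resize(im["pixels"][120:270,160:410,::-1],None,fx=3.2,fy=3.2,interpolation=cv2.INTER_CUBIC))
E
```

```text
top top blob [ 205  141  162   98 9882] z 0.07609873777076206
((578.6183471679688, 10.64385986328125), (331.4505615234375, 150.38194274902344), 79.24124145507812)
pad [236.1 162. ] 301 [0.6346 0.1208 0.0766] [0.6344 0.1206 0.0776]
pad [271.6 169.7] 304 [0.6195 0.0419 0.0767] [0.6194 0.0424 0.0784]
pad [307.4 177.4] 301 [ 0.6049 -0.0357  0.0766] [ 0.6046 -0.0362  0.0767]
pad [343.2 185.1] 303 [ 0.5898 -0.1144  0.0765] [ 0.5895 -0.1145  0.0787]
blob [286. 190.] 10244 [ 0.475 -0.165  0.03 ] [0.681 0.186 0.083]
blob [192. 161.] 378 [0.617 0.2   0.03 ] [0.66  0.243 0.103]
blob [379. 209.] 389 [ 0.519 -0.218  0.03 ] [ 0.563 -0.18   0.096]
blob [241. 230.] 80 [0.475 0.097 0.033] [0.496 0.116 0.063]
blob [300. 244.] 68 [ 0.449 -0.034  0.03 ] [ 0.467 -0.016  0.057]
scene top blob [ 214  155  159  112 8199] z 0.0761293510023311
((577.1802978515625, 8.871536254882812), (334.8329772949219, 151.67739868164062), 79.12065124511719)
blob [296. 218.] 11615 [ 0.473 -0.227  0.03 ] [0.68  0.237 0.1  ]
blob [220. 213.] 174 [0.471 0.094 0.03 ] [0.495 0.116 0.062]
blob [257. 252.] 157 [ 0.447 -0.039  0.03 ] [ 0.465 -0.018  0.056]
```

View pics/crop0.png

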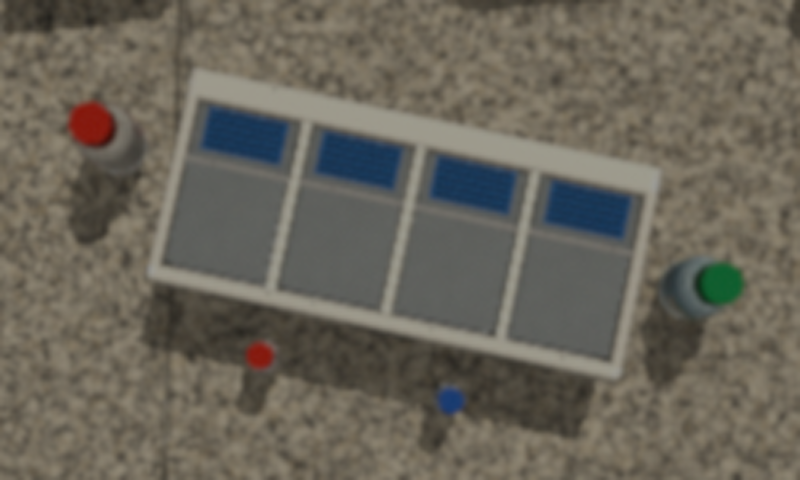

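```bash
cat >> h.py <<'E'
yaw=-0.188; C=np.array([0.579,0.010,0.0])
Ru=Ro.from_euler('z',yaw)
def U2W(p): return C+Ru.apply(p)
def W2U(p): return Ru.inv().apply(np.asarray(p)-C)
Rd=Ru*Ro.from_euler('x',np.pi)   # tool z down, tool x=unit x, tool y=-unit y
def rot(s): q=s["tcp_rot"]; return Ro.from_quat([q[1],q[2],q[3],q[0]])
def delta(s,pu,R=Rd,rows=1):
    r=rot(s); d=r.inv().apply(U2W(pu)-s["tool_pos"]); w=(r.inv()*R).as_rotvec()
    return (d/.25/rows).round(4),(w/.08/rows).round(3)
def show(s): print("t",round(s["t"],2),"unit",(W2U(s["tool_pos"])*1000).round(1),"rotdev",(Rd.inv()*rot(s)).as_rotvec().round(3),"F",np.round(Ru.inv().apply(s["force"]),1),"w",round(float(s["width"]),2))
E
python3 - <<'E'
from h import *; from bench import *
print(grasp_offset)
s=read_state(); show(s)
# rotate-in-place rows then shift: deltas
print(delta(s,[.036,-.12,.198]))
s2=dict(s); s2["tcp_rot"]=Rd.as_quat()[[3,0,1,2]]; print(delta(s2,[.036,-.12,.198]))
for n,p in dict(red=(.484,.105,0),blue=(.457,-.027,0),green=(.541,-.2,0),rb=(.639,.222,0)).items(): print(n,W2U(p).round(3))
E
```

```text
0.0187
t 0.1 unit [-211.9 -631.7  197.6] rotdev [ 0.001 -0.    -0.605] F [ 0.  -0.1  0.1] w 1.0
(array([ 1.9793e+00, -1.1200e+00,  1.0000e-04]), array([-1.70e-02,  5.00e-03,  7.56e+00]))
(array([ 9.9140e-01, -2.0468e+00, -1.6000e-03]), array([0., 0., 0.]))
red [-0.111  0.076  0.   ]
blue [-0.113 -0.059  0.   ]
green [ 0.002 -0.213  0.   ]
rb [0.019 0.219 0.   ]
```

>>> move_arm:
  increments:
    - [0,0.1,-0.05,0,0,0,0.945]
    - [0,0.15,-0.1,0,0,0,0.945]
    - [0,0.15,-0.1,0,0,0,0.945]
    - [0,0.15,-0.1,0,0,0,0.945]
    - [0,0.15,-0.1,0,0,0,0.945]
  force: 30

```text
t: 0.72
tool_pos: [0.3945, -0.4177, 0.198]
tcp_rot: [-0.0, 1.0, 0.018, -0.0]
force: [0.1, -0.5, -0.0]
width: 0.0
```

>>> move_arm:
  increments:
    - [0,0.1,-0.1,0,0,0,0.945]
    - [0,0.1,-0.1,0,0,0,0.945]
    - [0,0.1,-0.1,0,0,0,0.945]
    - [0,0.05,-0.1,0,0,0,0]
    - [0,0,0,0,0,0,0]

```text
t: 1.35
tool_pos: [0.4891, -0.3234, 0.1979]
tcp_rot: [-0.0, 0.996, -0.093, -0.0]
force: [0.0, 0.5, -0.8]
width: -0.001
```

```bash
cat > st.py <<'E'
import sys
from h import *; from bench import *
s=read_state(); show(s)
if len(sys.argv)>1: print(*delta(s,[float(a)/1000 for a in sys.argv[1:4]]))
E
python3 st.py 36 -120 120
```

```text
t 1.35 unit [ -26.  -344.3  197.9] rotdev [ 0.    -0.001 -0.003] F [-0.1  0.5 -0.8] w -0.0
[ 0.2505 -0.8964  0.3119] [-0.006  0.009  0.033]
```

>>> move_arm:
  increments:
    - [0,0.05,-0.18,0,0,0,0.033]
    - [0,0.05,-0.18,0,0,0,0]
    - [0,0.05,-0.18,0,0,0,0]
    - [0,0.05,-0.18,0.1,0,0,0]
    - [0,0.05,-0.176,0.1,0,0,0]

```text
t: 1.98
tool_pos: [0.5925, -0.1164, 0.148]
tcp_rot: [0.0, 0.995, -0.096, 0.0]
force: [1.1, -0.5, -0.4]
width: -0.001
```

>>> move_arm:
  increments:
    - [0,0,0,0.1,0,0,0]
    - [0,0,0,0.12,0,0,0]
    - [0,0,0,0,0,0,0]

```text
t: 2.35
tool_pos: [0.5898, -0.117, 0.0911]
tcp_rot: [-0.0, 0.995, -0.095, -0.003]
force: [0.8, -0.2, -0.1]
width: 0.002
```

```bash
python3 st.py 36 -120 76
```

```text
t 2.35 unit [  34.4 -122.7   91.1] rotdev [-0.    -0.005  0.003] F [ 0.8 -0.  -0.1] w 0.0
[ 0.0068 -0.0109  0.0602] [ 0.001  0.066 -0.037]
```

>>> move_arm:
  increments:
    - [0,0.007,-0.011,0.05,0,0,0]
    - [0,0,0,0.008,0,0,0]
    - [0,0,0,0.008,0,0,0]
    - [0,0,0,0,0,0,0]

```text
t: 2.85
tool_pos: [0.5946, -0.1144, 0.0772]
tcp_rot: [0.0, 0.995, -0.095, 0.0]
force: [0.2, 0.4, -0.5]
width: 0.002
```

>>> move_arm:
  increments:
    - [0,0,0,0.008,0,0,0]
    - [0,0,0,0,0,0,0]

```text
t: 3.1
tool_pos: [0.5943, -0.1143, 0.0748]
tcp_rot: [0.0, 0.995, -0.095, -0.0]
force: [0.9, -0.4, -0.4]
width: 0.002
```

>>> move_arm:
  increments:
    - [0,0,0,0.006,0,0,0]
    - [0,0,0,0,0,0,0]

```text
t: 3.35
tool_pos: [0.5943, -0.1143, 0.0732]
tcp_rot: [-0.0, 0.995, -0.095, -0.0]
force: [0.3, -1.0, 0.9]
width: 0.003
```

>>> move_arm:
  increments:
    - [0,0,0,0.006,0,0,0]
    - [0,0,0,0,0,0,0]

```text
t: 3.6
tool_pos: [0.5943, -0.1143, 0.0717]
tcp_rot: [-0.0, 0.995, -0.095, -0.0]
force: [0.1, -0.4, -0.1]
width: -0.005
```

```bash
python3 st.py 36 -120 76; python3 - <<'E'
from bench import *; from h import *
im=get_image("scene"); cv2.imwrite("pics/s1.png",cv2.resize(im["pixels"][130:310,180:420,::-1],None,fx=3.2,fy=3.2,interpolation=cv2.INTER_CUBIC))
im=get_image("wrist"); cv2.imwrite("pics/w1.png",im["pixels"][:,:,::-1])
print(im["hand_eye"])
E
```

```text
t 3.6 unit [  38.2 -119.2   71.7] rotdev [ 0.    -0.     0.003] F [ 0.2 -0.4 -0.1] w -0.01
[-0.009   0.0031 -0.0173] [-0.     0.003 -0.033]
[[ 4.96491359e-04 -9.60067463e-01 -2.79768154e-01  7.07675578e-02]
 [ 9.99999858e-01  5.30880649e-04 -4.71460017e-05  2.45428190e-04]
 [ 1.93786841e-04 -2.79768091e-01  9.60067590e-01 -1.75412684e-01]
 [ 0.00000000e+00  0.00000000e+00  0.00000000e+00  1.00000000e+00]]
```

View pics/s1.png

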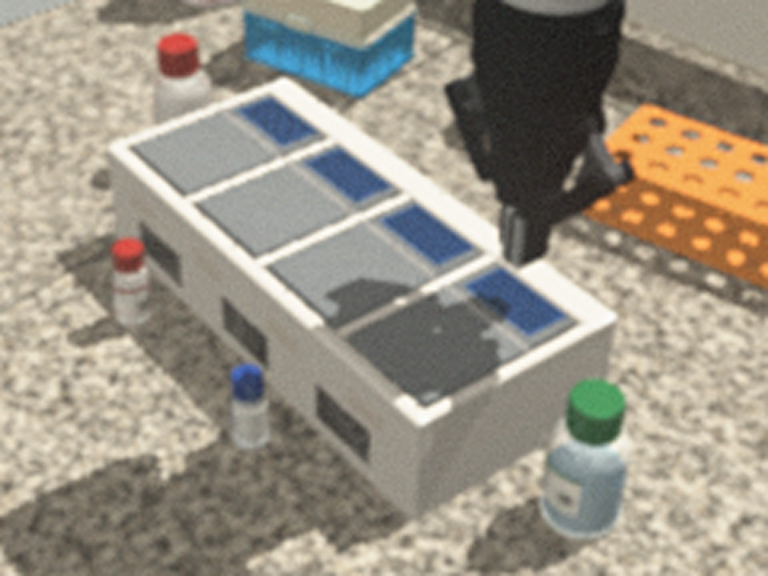

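View pics/w1.png

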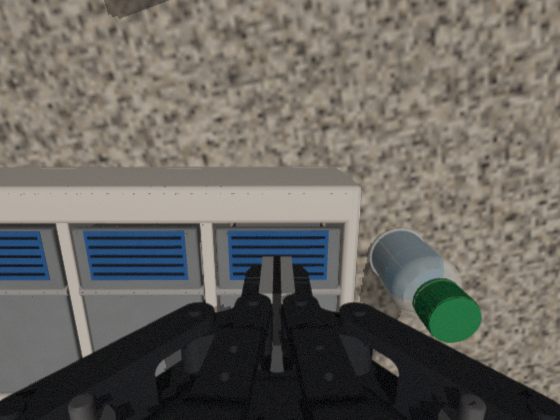

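```bash
python3 - <<'E'
from bench import *; from h import *
s=read_state();show(s)
im=get_image("scene");P=cloud(im)
def pr(p): c=im["R"]@p+im["t"]; return c[:2]/c[2]*im["fx"]+[im["cx"],im["cy"]],c[2]
print("tcp",pr(s["tool_pos"]), "pad4",pr(U2W([.036,-.12,.076])))
for u,v in [(338,205),(340,208),(344,209),(348,210),(344,205),(350,225),(337,220),(345,222),(335,237)]: print(u,v,P[v,u].round(4),(W2U(P[v,u])*1000).round(1))
im=get_image("wrist"); 
E=np.linalg.inv(im["hand_eye"]); 
for p in ([0,0,0,1],[0,0,.03,1]):
  c=E@np.array(p,float); print(c, c[:2]/c[2]*im["fx"]+[im["cx"],im["cy"]])
T=np.eye(4);T[:3,:3]=rot(s).as_matrix();T[:3,3]=s["tool_pos"];T=T@im["hand_eye"]
for u,v in [(265,270),(290,270),(275,265),(235,250),(320,250),(278,240),(275,205),(390,250)]:
  z=im["z_map"][v,u]; c=np.array([(u-im["cx"])/im["fx"]*z,(v-im["cy"])/im["fy"]*z,z,1]); print(u,v,z,(W2U((T@c)[:3])*1000).round(1))
E
```

```text
t 3.7 unit [  38.3 -119.2   71.8] rotdev [ 0.    -0.     0.003] F [-0.2  0.2 -0. ] w 0.0
tcp (array([341.42546623, 224.32633407]), np.float64(0.8393804379509068)) pad4 (array([340.9713684 , 223.29257249]), np.float64(0.8351822348074452))
338 205 [ 0.5834 -0.1097  0.1213] [  26.7 -116.8  121.3]
340 208 [ 0.5823 -0.1153  0.118 ] [  26.7 -122.5  118. ]
344 209 [ 0.5831 -0.1234  0.1196] [  28.9 -130.3  119.6]
348 210 [ 0.5886 -0.1285  0.1168] [  35.3 -134.2  116.8]
344 205 [ 0.5871 -0.12    0.1245] [  32.2 -126.2  124.5]
350 225 [ 0.599  -0.1301  0.0763] [  45.8 -133.9   76.3]
337 220 [ 0.5952 -0.103   0.0755] [  37.  -107.9   75.5]
345 222 [ 0.5996 -0.1182  0.0765] [  44.2 -122.1   76.5]
335 237 [ 0.5526 -0.1305  0.0771] [   0.3 -142.9   77.1]
[-2.46554982e-04  1.88665867e-02  1.88206590e-01  1.00000000e+00] [276.05588473 247.49775543]
[-2.40738993e-04  1.04735440e-02  2.17008617e-01  1.00000000e+00] [276.12153723 230.49146507]
265 270 0.13646142 [  48.8 -114.7  122.6]
290 270 0.13518606 [  49.3 -125.1  123.8]
275 265 0.14061758 [  49.  -118.9  118.2]
235 250 0.18414775 [ 38.6 -96.1  76. ]
320 250 0.18392102 [  38.5 -143.9   76.2]
278 240 0.18239547 [  44.5 -120.3   76. ]
275 205 0.17631492 [  64.8 -118.7   76.5]
390 250 0.23271187 [  19.7 -200.2   30.8]
```

```bash
python3 - <<'E'
from bench import *; from h import *
for n in("scene","top"):
    im=get_image(n);P=cloud(im)
    Q=(P-C)@Ru.as_matrix()
    m=(im["z_map"]>0)&(abs(Q[...,0]-.038)<.06)&(abs(Q[...,1]+.119)<.06)&(Q[...,2]>.08)
    q=Q[m]*1000
    print(n,m.sum())
    for z in range(80,260,10):
        k=q[(q[:,2]>=z)&(q[:,2]<z+10)]
        if len(k): print(z,len(k),k[:,:2].min(0).round(),k[:,:2].max(0).round())
im=get_image("wrist"); cv2.imwrite("pics/w2.png",cv2.resize(im["pixels"][210:360,180:380,::-1],None,fx=4,fy=4,interpolation=cv2.INTER_CUBIC))
E
```

```text
scene 7462
100 8 [  26. -128.] [  35. -117.]
110 59 [  25. -135.] [  43. -107.]
120 71 [  24. -136.] [  42. -108.]
130 66 [  25. -135.] [  44. -109.]
140 51 [  23. -144.] [ 32. -99.]
150 156 [  22. -156.] [ 49. -85.]
160 154 [  20. -164.] [ 54. -78.]
170 213 [  19. -173.] [ 55. -69.]
180 200 [  18. -179.] [ 47. -64.]
190 283 [  17. -179.] [ 48. -59.]
200 256 [  15. -179.] [ 45. -65.]
210 216 [  16. -163.] [ 47. -83.]
220 91 [  25. -160.] [  44. -135.]
230 150 [  -1. -160.] [ 54. -97.]
240 256 [  -2. -159.] [ 58. -95.]
250 253 [  -2. -159.] [ 59. -99.]
top 6946
80 1 [  8. -65.] [  8. -65.]
150 1 [ 26. -87.] [ 26. -87.]
160 4 [ 25. -86.] [ 26. -77.]
170 16 [ 25. -86.] [ 33. -68.]
180 15 [ 25. -83.] [ 47. -69.]
190 86 [ 24. -78.] [ 49. -59.]
200 42 [ 26. -78.] [ 49. -60.]
210 9 [ 27. -80.] [ 42. -76.]
```

View pics/w2.png

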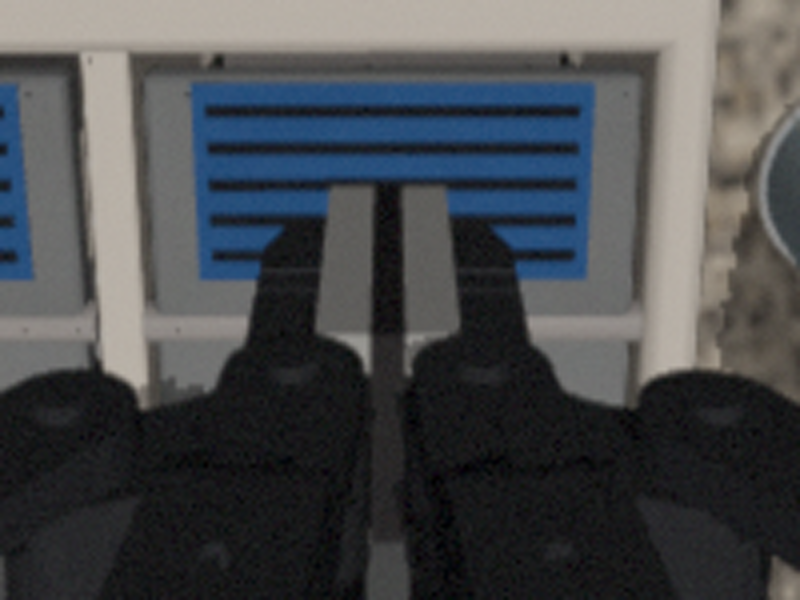

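The scene view shows the real fingertip at z ≈ 0.108–0.11, hovering over pad 4, while the reported TCP is at 0.072. So the tips end about 36 mm short of the reported TCP, which fits the zero force. From here I'll go by contact.

>>> move_arm:
  increments:
    - [0,-0.009,0.003,0.02,0,0,0]
    - [0,0,0,0.02,0,0,0]
    - [0,0,0,0.02,0,0,0]
    - [0,0,0,0.02,0,0,0]
    - [0,0,0,0,0,0,0]

```text
t: 4.58
tool_pos: [0.5917, -0.1145, 0.0512]
tcp_rot: [-0.0, 0.995, -0.095, -0.0]
force: [-0.1, -0.5, 0.2]
width: 0.003
```

>>> move_arm:
  increments:
    - [0,0,0,0.01,0,0,0]
    - [0,0,0,0,0,0,0]

```text
t: 4.82
tool_pos: [0.592, -0.1146, 0.0492]
tcp_rot: [-0.0, 0.995, -0.095, -0.0]
force: [0.1, -0.0, -0.1]
width: 0.001
```

>>> move_arm:
  increments:
    - [0,0,0,0.01,0,0,0]
    - [0,0,0,0,0,0,0]

```text
t: 5.08
tool_pos: [0.5919, -0.1146, 0.0466]
tcp_rot: [-0.0, 0.995, -0.095, -0.0]
force: [0.8, 0.3, -0.1]
width: 0.0
```

>>> move_arm:
  increments:
    - [0,0,0,0.008,0,0,0]
    - [0,0,0,0,0,0,0]

```text
t: 5.32
tool_pos: [0.5919, -0.1146, 0.0447]
tcp_rot: [-0.0, 0.995, -0.095, -0.0]
force: [-0.4, 0.5, 0.1]
width: 0.0
```

>>> move_arm:
  increments:
    - [0,0,0,0.008,0,0,0]
    - [0,0,0,0,0,0,0]

```text
t: 5.58
tool_pos: [0.5922, -0.1146, 0.0428]
tcp_rot: [0.0, 0.995, -0.095, 0.0]
force: [-0.4, -0.0, -0.9]
width: -0.0
```

>>> move_arm:
  increments:
    - [0,0,0,0.008,0,0,0]
    - [0,0,0,0,0,0,0]

```text
t: 5.82
tool_pos: [0.5923, -0.1147, 0.0409]
tcp_rot: [0.0, 0.995, -0.095, 0.0]
force: [0.4, 0.2, 2.1]
width: -0.001
```

>>> move_arm:
  increments:
    - [0,0,0,0.004,0,0,0]
    - [0,0,0,0,0,0,0]

```text
t: 6.08
tool_pos: [0.5923, -0.1147, 0.0399]
tcp_rot: [0.0, 0.995, -0.095, 0.0]
force: [1.2, 0.8, 2.4]
width: 0.001
```

>>> move_arm:
  increments:
    - [0,0,0,0.006,0,0,0]
    - [0,0,0,0,0,0,0]

```text
t: 6.32
tool_pos: [0.5922, -0.1147, 0.0383]
tcp_rot: [0.0, 0.995, -0.095, 0.0]
force: [1.7, -0.3, 1.8]
width: -0.008
```

>>> move_arm:
  increments:
    - [0,0,0,0.006,0,0,0]
    - [0,0,0,0,0,0,0]

```text
t: 6.58
tool_pos: [0.592, -0.1146, 0.0366]
tcp_rot: [-0.0, 0.995, -0.095, -0.0]
force: [1.9, 0.1, 1.7]
width: 0.001
```

>>> move_arm:
  increments:
    - [0,0,0,0.006,0,0,0]
    - [0,0,0,0,0,0,0]

```text
t: 6.82
tool_pos: [0.5917, -0.1145, 0.0351]
tcp_rot: [-0.0, 0.995, -0.095, -0.0]
force: [-1.2, -0.0, 1.4]
width: -0.0
```

```bash
python3 st.py 36 -120 30; python3 - <<'E'
from bench import *; from h import *
im=get_image("scene"); cv2.imwrite("pics/s3.png",cv2.resize(im["pixels"][130:310,180:420,::-1],None,fx=3.2,fy=3.2,interpolation=cv2.INTER_CUBIC))
E
```

```text
t 6.83 unit [  35.7 -120.    35.1] rotdev [ 0.    -0.001  0.003] F [-1.2 -0.3  1.4] w -0.0
[0.0011 0.0001 0.0203] [-0.     0.009 -0.034]
```

View pics/s3.png

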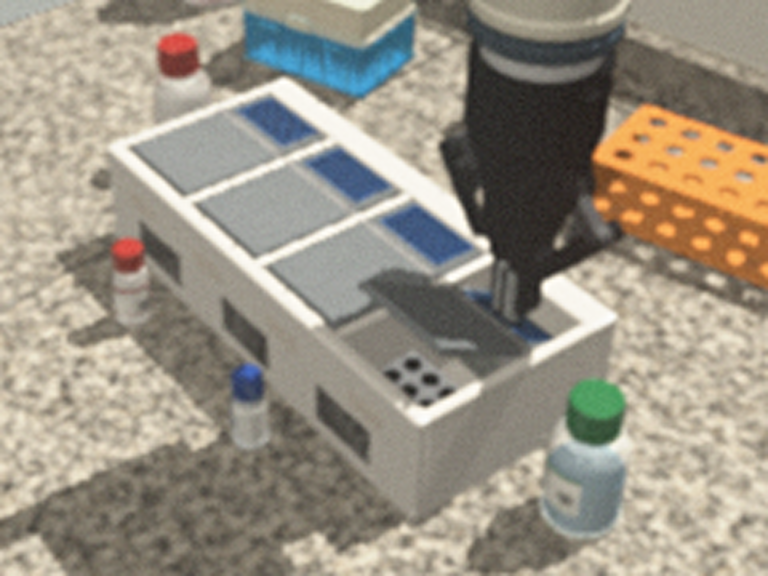

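Cover 4 is the free one. Its near edge has risen, at about (400,275) in the crop, with only about 2 N on the pad. I'll press a little further.

>>> move_arm:
  increments:
    - [0,0,0,0.008,0,0,0]
    - [0,0,0,0.008,0,0,0]
    - [0,0,0,0.008,0,0,0]
    - [0,0,0,0,0,0,0]

```text
t: 7.38
tool_pos: [0.592, -0.1146, 0.029]
tcp_rot: [0.0, 0.995, -0.095, -0.0]
force: [1.9, 0.7, -0.2]
width: -0.007
```

```bash
python3 st.py 36 -120 30
```

```text
t 7.38 unit [  36.1 -120.    29. ] rotdev [-0.    -0.     0.003] F [ 1.8  1.  -0.2] w -0.01
[-0.0004  0.0001 -0.0039] [ 0.     0.001 -0.033]
```

>>> move_arm:
  increments:
    - [0,0,0,-0.06,0,0,-0.033]
    - [0,0,0,-0.12,0,0,0]
    - [0,0,0,-0.15,0,0,0]
    - [0,0,0,-0.15,0,0,0]
    - [0,0,0,0,0,0,0]

```text
t: 8.0
tool_pos: [0.5942, -0.1151, 0.1535]
tcp_rot: [0.0, 0.996, -0.094, 0.003]
force: [0.0, 0.2, -1.0]
width: -0.002
```

>>> move_arm:
  increments:
    - [0,-0.12,0,0,0,0,0]
    - [0,-0.14,0,0,0,0,0]
    - [0,-0.14,0,0,0,0,0]
    - [0,-0.1,0,0,0,0,0]
    - [0,0,0,0,0,0,0]

```text
t: 8.62
tool_pos: [0.467, -0.0908, 0.1489]
tcp_rot: [-0.0, 0.996, -0.094, -0.001]
force: [0.6, -0.2, -0.5]
width: 0.0
```

```bash
python3 st.py -88 -120 58; python3 - <<'E'
from bench import *; from h import *
im=get_image("scene"); cv2.imwrite("pics/s4.png",cv2.resize(im["pixels"][100:310,180:420,::-1],None,fx=2.8,fy=2.8,interpolation=cv2.INTER_CUBIC))
P=(cloud(im)-C)@Ru.as_matrix()*1000
m=(im["z_map"]>0)&(P[...,1]<-82)&(P[...,1]>-157)&(P[...,2]>80)&(P[...,2]<130)&(P[...,0]>-70)&(P[...,0]<20)
print(m.sum(),np.percentile(P[m],[1,50,99],axis=0).round(1))
E
```

```text
t 8.62 unit [ -91.2 -119.9  148.9] rotdev [ 0.    -0.002  0.   ] F [ 0.6 -0.1 -0.5] w 0.0
[1.360e-02 3.000e-04 3.636e-01] [-0.001  0.03  -0.   ]
290 [[ -43.3 -156.6   80.6]
 [ -30.5 -131.9  117.5]
 [   7.   -88.8  127.5]]
```

View pics/s4.png

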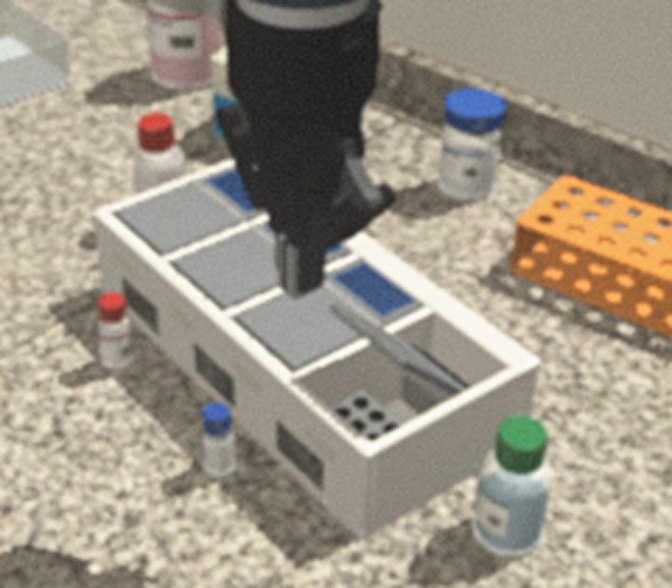

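Cover 4 stays tilted. Its near edge is at unit x ≈ -43 mm, z ≈ 120 mm, running from (335,310) to (465,385) in the crop. Next I'll lower the fingers on the near side and push.

>>> move_arm:
  increments:
    - [0,0.012,0,0.12,0,0,0]
    - [0,0,0,0.12,0,0,0]
    - [0,0,0,0.1,0,0,0]
    - [0,0,0,0,0,0,0]

```text
t: 9.18
tool_pos: [0.4718, -0.0917, 0.0627]
tcp_rot: [-0.0, 0.996, -0.094, -0.002]
force: [0.3, 0.5, 0.2]
width: 0.002
```

```bash
python3 st.py -60 -120 66
```

```text
t 9.18 unit [ -86.3 -120.    62.7] rotdev [ 0.    -0.003 -0.   ] F [0.2 0.5 0.2] w 0.0
[ 0.1051  0.0002 -0.0135] [-0.001  0.042  0.001]
```

>>> move_arm:
  increments:
    - [0,0.04,0,-0.004,0,0,0]
    - [0,0.04,0,-0.004,0,0,0]
    - [0,0.03,0,-0.004,0,0,0]
    - [0,0.03,0,-0.006,0,0,0]
    - [0,0.03,0,-0.006,0,0,0]

```text
t: 9.8
tool_pos: [0.5138, -0.0997, 0.0705]
tcp_rot: [-0.0, 0.996, -0.094, -0.0]
force: [-1.2, 0.9, 0.9]
width: 0.0
```

>>> move_arm:
  increments:
    - [0,0.03,0,-0.01,0,0,0]
    - [0,0.03,0,-0.01,0,0,0]
    - [0,0.03,0,-0.01,0,0,0]
    - [0,0,0,0,0,0,0]

```text
t: 10.3
tool_pos: [0.5372, -0.1042, 0.0781]
tcp_rot: [0.0, 0.996, -0.094, 0.001]
force: [0.3, -0.1, 0.4]
width: -0.002
```

```bash
python3 st.py 0 -120 85;  python3 - <<'E'
from bench import *; from h import *
im=get_image("scene"); cv2.imwrite("pics/s5.png",cv2.resize(im["pixels"][100:310,180:420,::-1],None,fx=2.8,fy=2.8,interpolation=cv2.INTER_CUBIC))
E
```

```text
t 10.3 unit [ -19.8 -120.    78.1] rotdev [-0.     0.001 -0.   ] F [ 0.3 -0.1  0.4] w -0.0
[ 0.0791  0.     -0.0274] [ 0.    -0.018  0.   ]
```

View pics/s5.png

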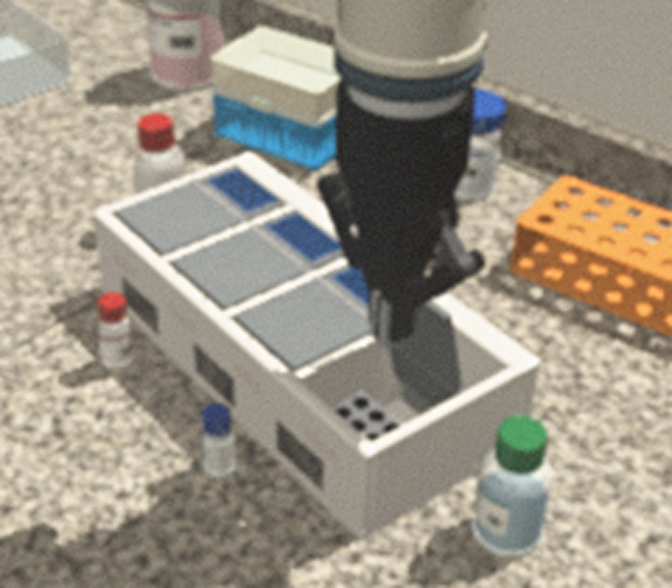

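The cover is now well raised, with its edge against the fingers near (410,330). I'll keep pushing.

>>> move_arm:
  increments:
    - [0,0.03,0,-0.008,0,0,0]
    - [0,0.03,0,-0.008,0,0,0]
    - [0,0.03,0,-0.004,0,0,0]
    - [0,0.02,0,0,0,0,0]
    - [0,0,0,0,0,0,0]

```text
t: 10.98
tool_pos: [0.5636, -0.1092, 0.0828]
tcp_rot: [0.0, 0.996, -0.094, 0.0]
force: [0.2, -0.3, 0.1]
width: 0.0
```

>>> move_arm:
  increments:
    - [0,0.016,0,0,0,0,0]
    - [0,0,0,0,0,0,0]

```text
t: 11.22
tool_pos: [0.5672, -0.1099, 0.0829]
tcp_rot: [0.0, 0.996, -0.094, 0.0]
force: [-0.6, -0.4, -0.4]
width: 0.001
```

```bash
python3 st.py 15 -120 85
```

```text
t 11.22 unit [  10.9 -120.    82.9] rotdev [-0.  0.  0.] F [-0.5 -0.5 -0.4] w 0.0
[ 0.0166  0.     -0.0086] [ 0.    -0.003 -0.   ]
```

>>> move_arm:
  increments:
    - [0,0.012,0,0,0,0,0]
    - [0,0,0,0,0,0,0]

```text
t: 11.48
tool_pos: [0.5702, -0.1105, 0.0829]
tcp_rot: [0.0, 0.996, -0.094, 0.0]
force: [0.1, -0.7, -0.1]
width: -0.004
```

>>> move_arm:
  increments:
    - [0,0.01,0,0,0,0,0]
    - [0,0,0,0,0,0,0]

```text
t: 11.72
tool_pos: [0.5715, -0.1107, 0.0827]
tcp_rot: [-0.0, 0.996, -0.094, -0.001]
force: [-3.6, 0.5, 3.1]
width: -0.002
```

```bash
python3 st.py 15 -120 85;  python3 - <<'E'
from bench import *; from h import *
im=get_image("scene"); cv2.imwrite("pics/s6.png",cv2.resize(im["pixels"][100:310,180:420,::-1],None,fx=2.8,fy=2.8,interpolation=cv2.INTER_CUBIC))
E
```

```text
t 11.72 unit [  15.2 -120.    82.7] rotdev [ 0.    -0.002 -0.   ] F [-3.6 -0.1  3.1] w -0.0
[-0.0009  0.0001 -0.0094] [-0.     0.024  0.   ]
```

View pics/s6.png

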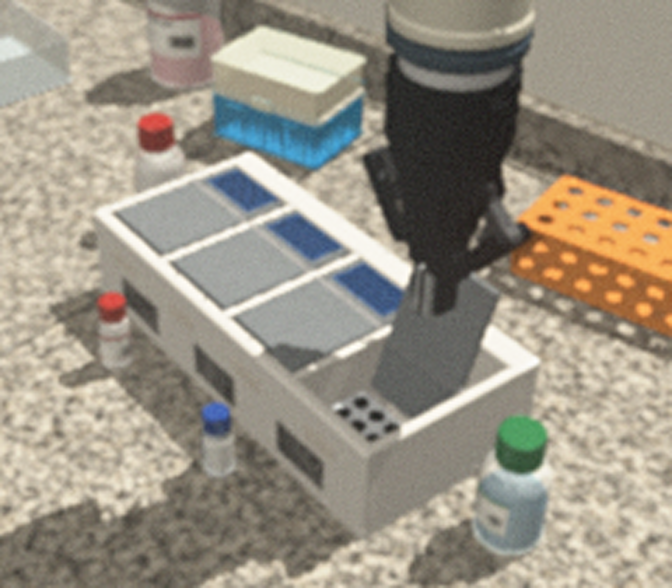

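>>> move_arm:
  increments:
    - [0,0.012,0,0,0,0,0]
    - [0,0,0,0,0,0,0]

```text
t: 12.02
tool_pos: [0.5717, -0.1108, 0.0824]
tcp_rot: [-0.0, 0.996, -0.094, -0.004]
force: [-13.4, 2.8, 9.1]
width: 0.002
```

```bash
cat > ang.py <<'E'
from bench import *; from h import *
s=read_state();show(s)
im=get_image("scene"); P=(cloud(im)-C)@Ru.as_matrix()*1000
for n,y in (("1",120),("2",40),("3",-40)):
    m=(abs(P[...,1]-y)<30)&(P[...,0]>-55)&(P[...,0]<48)&(P[...,2]>60)&(P[...,2]<100)
    print(n,m.sum(), "z sd/median",P[m][:,2].std().round(2),np.median(P[m][:,2]).round(1))
m=(P[...,1]<-88)&(P[...,1]>-152)&(P[...,2]>85)&(P[...,2]<142)&(P[...,0]>5)&(P[...,0]<60)
q=P[m]; 
# robust plane via RANSAC line fit in xz
best=None;rng=np.random.default_rng(0)
for _ in range(500):
    a,b=q[rng.choice(len(q),2,False)][:,[0,2]]; d=b-a; L=np.hypot(*d)
    if L<15: continue
    n=np.array([-d[1],d[0]])/L; r=abs((q[:,[0,2]]-a)@n)<1.5
    if best is None or r.sum()>best.sum(): best=r
k=q[best][:,[0,2]]; c=k.mean(0); v=np.linalg.svd(k-c)[2][0]; v*=np.sign(v[1])
print(len(q),best.sum(),"angle",np.pi-np.arctan2(v[1],v[0]),"centre",c, k[:,1].max())
E
python3 ang.py
```

```text
t 12.03 unit [  15.4 -120.    82.4] rotdev [ 0.    -0.007 -0.   ] F [-13.7   0.2   9.1] w 0.0
1 737 z sd/median 0.98 76.4
2 863 z sd/median 0.93 76.6
3 1002 z sd/median 0.95 76.5
661 489 angle 1.930314390359038 centre [ 20.52670168 107.86364072] 141.76070670761968
```

Force rises firmly (≈16 N) and the measured angle is 1.93, so the cover is at its stop. I'll back off to the near side and then up.

>>> move_arm:
  increments:
    - [0,-0.03,0,0,0,0,0]
    - [0,-0.08,0,0,0,0,0]
    - [0,-0.12,0,-0.04,0,0,0]
    - [0,-0.12,0,-0.1,0,0,0]
    - [0,-0.12,0,-0.12,0,0,0]

```text
t: 12.7
tool_pos: [0.4596, -0.0894, 0.1483]
tcp_rot: [0.0, 0.996, -0.094, 0.001]
force: [0.8, 0.4, 1.5]
width: 0.003
```

>>> move_arm:
  increments:
    - [0,-0.08,0,-0.12,0,0,0]
    - [0,0,0,-0.1,0,0,0]
    - [0,0,0,0,0,0,0]
    - [0,0,0,0,0,0,0]

```text
t: 13.2
tool_pos: [0.4404, -0.0857, 0.2024]
tcp_rot: [0.0, 0.996, -0.094, 0.0]
force: [-0.0, 0.1, 0.0]
width: 0.002
```

```bash
python3 ang.py; python3 - <<'E'
from bench import *; from h import *
im=get_image("scene"); cv2.imwrite("pics/s7.png",cv2.resize(im["pixels"][100:310,180:420,::-1],None,fx=2.8,fy=2.8,interpolation=cv2.INTER_CUBIC))
im=get_image("top"); cv2.imwrite("pics/t7.png",im["pixels"][:,:,::-1])
E
```

```text
t 13.2 unit [-118.3 -120.   202.4] rotdev [ 0.  0. -0.] F [-0.   0.1  0. ] w 0.0
1 580 z sd/median 0.94 76.5
2 818 z sd/median 0.95 76.5
3 1000 z sd/median 0.93 76.5
908 777 angle 1.9169236314352607 centre [ 22.81865278 114.01972732] 141.92942566998784
```

View pics/s7.png

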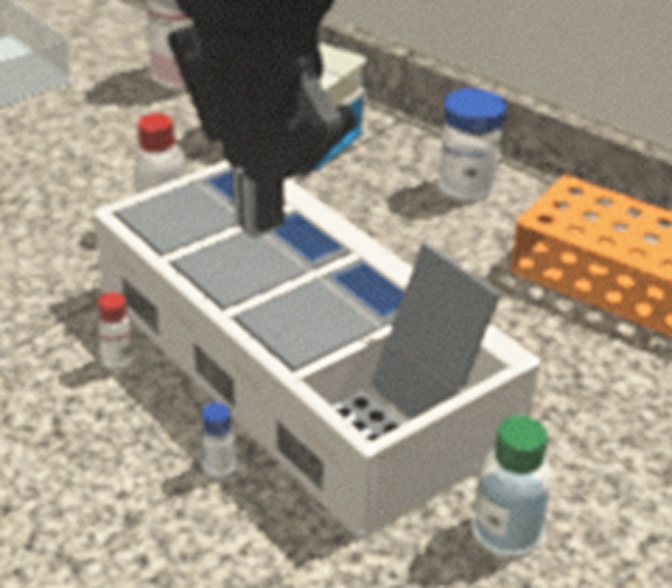

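View pics/t7.png

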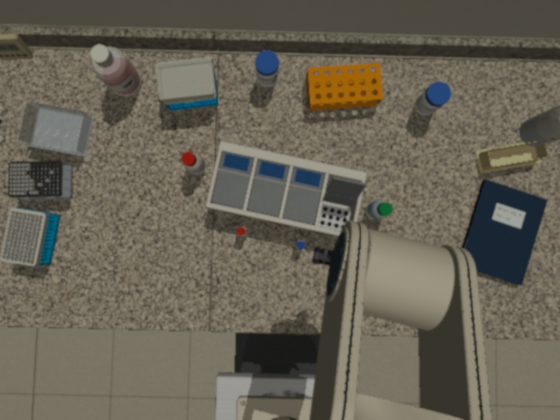

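The rightmost cover leans back fully open, from (430,250) to (440,410) in the crop. The other three lie flat, the vials and bottles are at their original pixels, and the robot is clear of everything.

```bash
python3 -c "
from bench import *
print(close_job())"
```

```text
the job is handed in; nothing more can be done
None
```

The rightmost cover (cover 4) was the free one, and it now stands fully open, leaning back. The job was handed in at about 13 s, well under the 48 s limit.

- **Finding it:** I pressed pad 4 first. It rocked at about 2 N, so I pressed it 12 mm down and did not need to press the other pads.
- **Opening it:** I pushed the raised near edge over from the near side. At the end of the push the force rose to about 16 N, so I took the cover to be at its stop.
- **Last checks:** After backing away, the cover measured about 1.92 rad from the depth image, which matches the stop. The other three covers read flat at 76.5 mm. The vials and bottles looked unmoved in the pictures. The fingers touched nothing, with the force reading zero.
- **One disagreement:** The reported fingertip position (TCP) was about 35 mm lower than the shut fingertips in the camera images. Contact with the pad confirmed this, so I worked from contact force and images for height.

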